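# Pack a two-layer water-test kit

## Robot

A 7-joint arm with a two-finger parallel gripper is mounted at the origin on the work surface. World frame = base frame: x ahead of the robot, y to its left, z up, the work surface at z = 0. Lengths are in m, angles in rad, forces in N, time in s.
With the tool pointing down it reaches from about 0.425 to 0.875 m from the base axis. Payload 4.7 kg.
Tool frame: the origin (TCP) lies midway between the tips of the shut fingers; the grasp point (between the pads) lies 19 mm behind it; z points along the fingers, y is the line along which they close (so a half turn about z gives the same grasp; the last joint's range is limited). The gripper opens to 87 mm and grips with 3 to 60 N. Pads are 19 mm wide; open, the fingers measure 117 mm over their backs; the gripper's body (75 mm by 190 mm) begins 51 mm behind the grasp point.
Start: joints at [1.346, 0.321, -0.07, 1.45, 0.023, 1.371, -0.057], TCP at [0.154, -0.632, 0.223] pointing down, gripper open.
Joint ranges: [-2.86, 2.86], [-0.3, 2.09], [-1.38, 1.24], [0.06, 2.45], [-1.56, 4.7], [0.09, 2.05], [-2.69, 2.69]. Speed limits (rad/s): [2.57, 2.57, 3.14, 3.14, 3.14, 3.14, 3.14].

## Interface

Orientations are given as a rotation vector (axis times angle).
In Python, from bench import ctrl gives the robot as it stands. The module is installed in compiled form; this text tells all that it offers.
- The arm moves only by the shell command python3 -m handwheel 'ROWS' [FORCE]. ROWS is JSON, a list of rows, each a list of 7 numbers: the finger opening in m, from 0 to 0.087, then the shift along the tool's x, y, z in m, then the turn, a rotation vector about the tool's x, y, z in degrees. A call has 1 to 12 rows; each row shifts and turns the commanded pose from where the row before left it, along the tool's axes as they then stand; what a row does not reach is not made up. A row lasts 1/8 s, in which the tool goes at most 62.5 mm and 10.7 degrees, less where a joint would pass 70% of its speed; a pose out of reach is approached as far as the arm can. A call is refused whole if a number of a shift passes 0.0625 or a number of a turn 10.7, either way. A call with a gripper value outside its range is refused whole. The fingers move at their own pace and stop on an object; FORCE is the grip in N (left out, the last holds). Time passes only in rows, so rows that do not move let the fingers close. It gives the time, the measured TCP pose, the force, the opening and the grip force at its end, in the units of the state.
- ctrl.get_state(): the state, without advancing time (a new reading comes with each control period).
- ctrl.get_image(name): name is "scene" or "top" or "wrist"; returns (picture, depth): 480x640x3 uint8, blue, green, red; 480x640 float32, m along the optical axis (not along the pixel's ray), 0 where there is no reading.
- ctrl.camera_info(name): a dict with "intrinsics" (3x3 intrinsics, pixels), "D" ([k1, k2, p1, p2, k3] as OpenCV has them; the pictures are not rectified), "R" (3x3) and "t" (3): a world point X has camera coordinates R X + t. Camera axes: x right, y down, z forward; pixel columns grow to the right and rows downward; lengths in m; the calibration is good to about 2 mm. A picture is of the moment at which its call begins: read the wrist's pose just before it. camera_info takes no time and is no camera call; for the wrist camera it gives the pose at the moment of the call.
- ctrl.close_job(): hands the job in; it is judged then, once.
The state is a dict: "time": time; "joint_positions": joint angles; "qd": joint speeds; "joint_torque": joint torques, N m; "position": TCP position; "tool_rot": TCP orientation; "ft_force": force on the tool from outside, world axes, zero at the start; "torque": the same for the moment, N m; "grip_width": opening from 0.0 (shut) to 1.0 (fully open); "grip_force": force on a finger pad.
Only numpy, scipy, OpenCV 4.12 (cv2) and the standard library are available. Lean on these libraries where they do the work, as an engineer would, in place of code of your own. Each camera call takes 0.05 s, during which the arm holds its last target. There are 200 camera calls.

## Task

Finish packing the two-layer test kit: take the orange-capped vial out of the white pocket tray and stand it in the one empty cavity in the bottom of the blue case, then fit the grey divider level into the case, fully down on its ledges, and last lay the white test cassette window up between the four blue corner brackets on top of the divider. Set each part down, do not drop it, and leave the other vials, the jar, the rubber bulb and the timer where they stand.

Things in the scene. Friction and masses are not known exactly. Their poses are not given: they have to be found in the camera images.
- case: blue open-topped kit case, fixed, 66 mm high, inside 112 (x) x 200 (y) mm, walls 5 mm; its top 8 mm flares outward by 5 mm on every side as a lead-in (rim about 130 x 218 mm outside). Origin at the centre of its underside. Grey foam in its bottom (top at z = 28 mm) has three square cavities 34 x 34 mm in a row along y, at y = -56, 0, +56 mm, floor at z = 6 mm.
- seat (a point): centre of the divider's seat in the case (case frame x = y = 0, z = 50 mm; axes as the case's), where the divider's origin must come. The divider is carried by two grey ledges 10 mm wide, tops at z = 50 mm, along the case's short end walls (y = +-90 to +-100 mm). The case's rim is 16 mm above this point.
- gap: flat orange dot, 18 mm across, on the floor of the one empty cavity of the case; origin at the cavity's centre at floor height (6 mm above the bench). Which of the three cavities it is varies.
- tray: white pocket tray, fixed, 64 (x) x 190 (y) x 26 mm high; three square pockets 30 x 30 mm in a row along y at y = -56, 0, +56 mm, pocket floor at z = 6 mm. Origin at the centre of its underside. A vial stands 20 mm proud of it.
- vial_orange: amber glass vial, 26 mm diameter, 40 mm tall; its cap is the top 12 mm, 24 mm diameter; origin at the centre of its underside, z up its axis; 30 g. Orange cap: the one to pack. Starts upright in one of the three pockets of the tray.
- vial_green: amber glass vial, 26 mm diameter, 40 mm tall; its cap is the top 12 mm, 24 mm diameter; origin at the centre of its underside, z up its axis; 30 g. Green cap, in the tray; leave alone.
- vial_black: amber glass vial, 26 mm diameter, 40 mm tall; its cap is the top 12 mm, 24 mm diameter; origin at the centre of its underside, z up its axis; 30 g. Black cap, in the tray; leave alone.
- vial_white: amber glass vial, 26 mm diameter, 40 mm tall; its cap is the top 12 mm, 24 mm diameter; origin at the centre of its underside, z up its axis; 30 g. White cap, already packed in a cavity of the case; leave there.
- vial_blue: amber glass vial, 26 mm diameter, 40 mm tall; its cap is the top 12 mm, 24 mm diameter; origin at the centre of its underside, z up its axis; 30 g. Blue cap, already packed in a cavity of the case; leave there.
- divider: light grey plate, 105 (x) x 193 (y) x 6 mm thick, about 0.16 kg, lying flat on the bench right way up. Origin at the centre of its underside. Towards +y four blue brackets frame the cassette's place; towards -y a flat scale of five colour patches. It goes into the case with its y axis along the case's y, either way round, with 3.5 mm play on every side.
- fin (a point): middle of the top edge of the divider's black upright grip fin (divider frame x = y = 0, z = 36 mm). The fin is 12 mm wide (x), 28 mm long (y) and rises 30 mm from the plate's top face: pinch it across x.
- slot (a point): centre of the cassette's place on the divider's top face (divider frame x = 0, y = +56, z = 6 mm; axes as the divider's). Four blue corner brackets 5 mm high frame it, 80 (x) x 28 (y) mm inside; the middle 56 mm of its long sides is open for the fingers. The cassette's long axis goes along the divider's x, either way round.
- cassette: white test cassette, 72 (x) x 22 (y) x 8 mm thick, lying flat on the bench with its pink window and green end mark up; origin at the centre of its underside; 20 g. Pinch it across y.
- sample_jar: round jar with a red lid, 56 mm diameter, 62 mm tall, origin under its centre; bystander.
- bulb: terracotta-coloured rubber bulb, 58 mm diameter, 70 mm tall, origin under its centre; bystander.
- timer: yellow bench timer, 30 x 60 x 50 mm high, origin under its centre; bystander.
Mind the look-alikes: they are no part of the job. What is shaped like the vial_orange but pink or yellow is not meant.

How it is judged:
On the way, in this order (a step that is already met when the one before it is completed fails the run):
1. the orange-capped vial stands on the floor of the empty cavity, let go (horizontal distance between vial_orange and gap below 0.009 m and z of vial_orange in the frame of case between 0.003 and 0.01 m and angle between vial_orange's own z axis and vertical below 0.15 rad and contact force between the fingers and vial_orange below 0.05 N), for 0.2 s.
2. with that vial in place, the divider lies level on both ledges, let go (horizontal distance between vial_orange and gap below 0.009 m and z of vial_orange in the frame of case between 0.003 and 0.01 m and angle between vial_orange's own z axis and vertical below 0.15 rad and horizontal distance between divider and case below 0.006 m and z of divider in the frame of case between 0.047 and 0.053 m and angle between divider's own z axis and vertical below 0.04 rad and angle between the y axis of divider and the y axis of case, either way round below 0.08 rad and contact force between the fingers and divider below 0.05 N), for 0.2 s.
3. the cassette lies flat between the four brackets of the seated divider, let go (horizontal distance between divider and case below 0.006 m and z of divider in the frame of case between 0.047 and 0.053 m and angle between divider's own z axis and vertical below 0.04 rad and angle between the y axis of divider and the y axis of case, either way round below 0.08 rad and horizontal distance between cassette and slot below 0.006 m and z of cassette in the frame of slot between -0.003 and 0.003 m and angle between cassette's own z axis and vertical below 0.06 rad and angle between the x axis of cassette and the x axis of divider, either way round below 0.16 rad and contact force between the fingers and cassette below 0.05 N), for 0.2 s.
At the end, for the whole second after the job is handed in: Orange-capped vial upright in the formerly empty cavity (9 mm); divider level on both ledges (height 3 mm, centre 6 mm, 0.08 rad); cassette flat between the brackets (6 mm, 0.16 rad, height 3 mm); white- and blue-capped vials upright, moved under 12 mm; all let go, at rest (horizontal distance between vial_orange and gap below 0.009 m and z of vial_orange in the frame of case between 0.003 and 0.01 m and angle between each of vial_orange, vial_white, vial_blue's own z axis and vertical below 0.15 rad and horizontal distance between divider and case below 0.006 m and z of divider in the frame of case between 0.047 and 0.053 m and angle between divider's own z axis and vertical below 0.04 rad and angle between the y axis of divider and the y axis of case, either way round below 0.08 rad and horizontal distance between cassette and slot below 0.006 m and z of cassette in the frame of slot between -0.003 and 0.003 m and angle between cassette's own z axis and vertical below 0.06 rad and angle between the x axis of cassette and the x axis of divider, either way round below 0.16 rad and distance of each of vial_white, vial_blue from where it was at the start of the episode below 0.012 m and linear speed of each of vial_orange, divider, cassette below 0.02 m/s); the robot touches nothing.
It fails at once if the orange vial, the divider or the cassette is dropped (falls free faster than 0.8 m/s, about 30 mm) ((contact force between the fingers and vial_orange below 0.05 N and linear speed of vial_orange above 0.8 m/s) or (contact force between the fingers and divider below 0.05 N and linear speed of divider above 0.8 m/s) or (contact force between the fingers and cassette below 0.05 N and linear speed of cassette above 0.8 m/s)).
It fails at once if a vial that belongs in the tray is moved more than 20 mm or tipped (distance of any of vial_green, vial_black from where it was at the start of the episode above 0.02 m or angle between any of vial_green, vial_black's own z axis and vertical above 0.4 rad).
It fails at once if the jar, the bulb or the timer is moved more than 30 mm (distance of any of sample_jar, bulb, timer from where it was at the start of the episode above 0.03 m).
It also fails if it takes over 61 s, if anything falls off the work surface, if the arm or the gripper's body presses on something with over 40 N, if the wrist force passes 120 N, or if a joint passes its speed limit or range.

## Working session

There is one attempt and no reset: what is moved stays moved. The work goes in short steps, Python scripts to look and compute and a shell command to move; the robot and the scene stay as the last step left them, time stands still between calls to the robot, and variables do not carry over. Pictures are saved under pics/ and viewed, at most 11 in all, crops included, and the job is handed in when it is done.

```bash
mkdir -p pics; ls
python3 - <<'E'
from bench import ctrl
import cv2,numpy as np
s=ctrl.get_state();print(s['time'],s['position'],s['tool_rot'],s['grip_width'])
for n in ['scene','top']:
    i,d=ctrl.get_image(n);c=ctrl.camera_info(n)
    cv2.imwrite(f'pics/{n}0.png',i);np.save(f'{n}_d.npy',d)
    print(n,c)
E
```

```text
pics
0.0 [ 0.15359445 -0.63101438  0.22144517] [-3.11729415e+00 -3.74111191e-01  4.95502211e-04] 0.9978607414155114
scene {'intrinsics': array([[570.72634413,   0.        , 317.64332945],
       [  0.        , 570.72634413, 239.76464061],
       [  0.        ,   0.        ,   1.        ]]), 'D': array([0.01271921, 0.        , 0.        , 0.        , 0.        ]), 'R': array([[-0.57337434,  0.81909129, -0.01820251],
       [ 0.52795723,  0.35240512, -0.77270421],
       [-0.62650063, -0.45265892, -0.63450522]]), 't': array([ 0.34765263, -0.23668899,  1.43195829])}
top {'intrinsics': array([[496.558224  ,   0.        , 311.86045568],
       [  0.        , 496.558224  , 238.21161948],
       [  0.        ,   0.        ,   1.        ]]), 'D': array([0.02296262, 0.        , 0.        , 0.        , 0.        ]), 'R': array([[-0.02721013, -0.99959459, -0.00838266],
       [-0.99355301,  0.02796701, -0.10986477],
       [ 0.11005466,  0.00533918, -0.9939112 ]]), 't': array([-0.0047991 ,  0.60289519,  1.03849812])}
```

View pics/scene0.png

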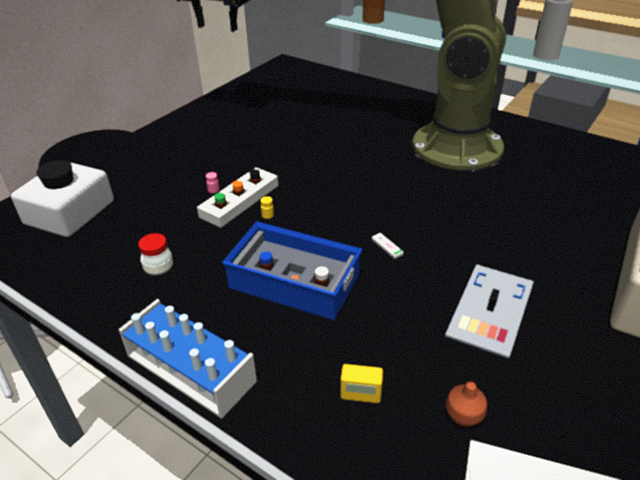

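View pics/top0.png

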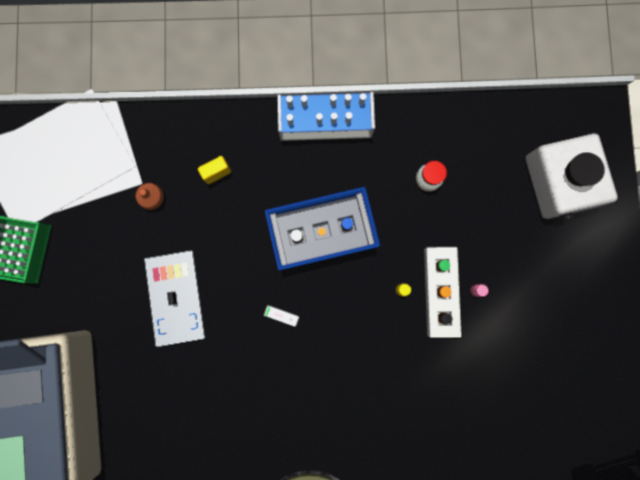

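Scene view: the tray's orange cap is at about (238,187), the case with its dot at (295,277), the cassette at (388,245) and the fin at (493,300). Top view: orange cap (445,292), dot (321,231), fin (172,299), cassette (281,316). The middle cavity is empty; the pink vial (480,290) and yellow vial (404,290) are decoys.

```bash
cat > h.py <<'E'
import cv2,numpy as np
from scipy.spatial.transform import Rotation as Ro
from bench import ctrl
def ray(c,p):
    u=cv2.undistortPoints(np.array([[p]],float),c['intrinsics'],c['D'])[0,0]
    return -c['R'].T@c['t'], c['R'].T@np.array([u[0],u[1],1.])
def plane(c,p,z):
    o,d=ray(c,p); return o+d*(z-o[2])/d[2]
def tri(c1,p1,c2,p2):
    o,d=ray(c1,p1);q,e=ray(c2,p2)
    s=np.linalg.lstsq(np.c_[d,-e],q-o,rcond=None)[0]
    a,b=o+d*s[0],q+e*s[1]; return (a+b)/2,np.linalg.norm(a-b)
def mask(i,lo,hi,roi=None):
    m=cv2.inRange(cv2.cvtColor(i,cv2.COLOR_BGR2HSV),np.array(lo),np.array(hi))
    if roi:
        k=np.zeros_like(m);x0,y0,x1,y1=roi;k[y0:y1,x0:x1]=255;m&=k
    return m
def big(m,n=1):
    cs=cv2.findContours(m,cv2.RETR_EXTERNAL,cv2.CHAIN_APPROX_NONE)[0]
    return sorted(cs,key=cv2.contourArea)[::-1][:n]
def cen(m):
    return cv2.minEnclosingCircle(big(m)[0])
def go(x,y,z,yaw):
    """yaw: world direction (deg) of the tool's closing line (y axis), mod 180; prints needed tool moves"""
    s=ctrl.get_state();R=Ro.from_rotvec(s['tool_rot']).as_matrix();p=s['position']
    a=np.degrees(np.arctan2(R[1,1],R[0,1]))
    dw=(yaw-a+90)%180-90
    w=np.array([x,y,z])-p
    print('t',round(s['time'],2),'pos',p.round(4),'yaw',round(a,1),'tilt',Ro.from_matrix(R).as_matrix()[:,2].round(3),'q7',s['joint_positions'][[0,6]].round(2))
    # straighten: tool frame now -> pointing down with same yaw
    c,n=np.cos(np.radians(a)),np.sin(np.radians(a)); Rd=np.c_[[-n*-1,-c,0],[c,n,0],[0,0,-1]]
    print(' shift in tool axes (mm), before turn',(R.T@w*1e3).round(1),' turn about tool z',round(-dw,1),' (alt',round(-dw-np.sign(-dw)*180,1),') levelling turn',np.degrees(Ro.from_matrix(R.T@Rd).as_rotvec()).round(2))
E
python3 - <<'E'
from h import *
I={n:cv2.imread(f'pics/{n}0.png') for n in ['scene','top']};C={n:ctrl.camera_info(n) for n in I}
S,T=C['scene'],C['top']
rois={'cap':((5,150,90),(18,255,255),(225,172,250,200),(435,280,457,303)),
'dot':((5,150,90),(18,255,255),(280,265,310,290),(310,220,333,243)),
'fin':((0,0,0),(180,255,70),(480,285,503,315),(160,285,185,312)),
'cas':((0,0,110),(180,140,255),(365,228,410,262),(255,300,305,332)),
'div':((0,0,110),(180,90,255),(440,255,545,360),(135,245,215,352)),
'bluecap':((100,150,60),(130,255,255),(255,248,275,266),(338,215,356,233)),
'whitecap':((0,0,150),(180,60,255),(308,262,332,284),(286,227,306,246))}
for k,(lo,hi,a,b) in rois.items():
    ma,mb=mask(I['scene'],lo,hi,a),mask(I['top'],lo,hi,b)
    (pa,ra),(pb,rb)=cen(ma),cen(mb)
    if k in('cas','div'):
        ra,rb=cv2.minAreaRect(big(ma)[0]),cv2.minAreaRect(big(mb)[0]);pa,pb=ra[0],rb[0]
        z=.008 if k=='cas' else .006
        q=np.array([plane(T,p,z) for p in cv2.boxPoints(rb)]);e=q[1]-q[0],q[2]-q[1]
        print(' rect',q[:,:2].mean(0).round(4),[(np.linalg.norm(v).round(4),np.degrees(np.arctan2(v[1],v[0])).round(1)) for v in e])
    X,g=tri(S,pa,T,pb);print(k,np.round(pa,1),np.round(pb,1),'tri',X.round(4),'gap',g.round(4))
m=mask(I['top'],(100,150,40),(130,255,255),(255,180,390,280));r=cv2.minAreaRect(big(m)[0])
q=np.array([plane(T,p,.066) for p in cv2.boxPoints(r)]);print('case',q[:,:2].mean(0).round(4),[(np.linalg.norm(v).round(4),np.degrees(np.arctan2(v[1],v[0])).round(1)) for v in (q[1]-q[0],q[2]-q[1])])
m=mask(I['top'],(0,0,120),(180,90,255),(415,240,470,345));r=cv2.minAreaRect(big(m)[0])
q=np.array([plane(T,p,.026) for p in cv2.boxPoints(r)]);print('tray',q[:,:2].mean(0).round(4),[(np.linalg.norm(v).round(4),np.degrees(np.arctan2(v[1],v[0])).round(1)) for v in (q[1]-q[0],q[2]-q[1])])
for n,p,z in [('cap',(445,292),.046),('dot',(321,231),.006),('black',(446,319),.046),('green',(443,265),.046),('fin',(172,299),.036),('yellow',(404,290),.04),('pink',(481,290),.04)]: print(n,plane(T,p,z).round(4))
print(ctrl.camera_info('wrist'))
go(.5,-.3,.2,90)
E
```

```text
cap [237.  185.5] [444.3 291.4] tri [ 0.4816 -0.2992  0.0388] gap 0.0021
dot [295. 277.] [320. 234.] tri [ 0.6159 -0.0416  0.0058] gap 0.0049
fin [492.2 299.5] [172. 298.] tri [0.483  0.2834 0.0192] gap 0.001
 rect [0.4384 0.0503] [(np.float64(0.0245), np.float64(-20.9)), (np.float64(0.074), np.float64(-111.0))]
cas [387.2 244.8] [281.  315.5] tri [0.4381 0.0507 0.0033] gap 0.0002
 rect [0.483  0.2842] [(np.float64(0.1092), np.float64(-83.4)), (np.float64(0.1974), np.float64(-171.9))]
div [488.9 308.5] [173.6 298.3] tri [ 0.4832  0.2839 -0.0024] gap 0.0056
bluecap [265.5 257.5] [346.8 223.3] tri [ 0.6323 -0.098   0.0385] gap 0.0011
whitecap [321.3 270.8] [295.5 236. ] tri [0.6081 0.012  0.0429] gap 0.0032
case [ 0.6203 -0.0431] [(np.float64(0.2239), np.float64(-78.2)), (np.float64(0.1346), np.float64(-169.2))]
tray [ 0.4808 -0.2989] [(np.float64(0.0684), np.float64(-89.2)), (np.float64(0.1935), np.float64(178.8))]
cap [ 0.4797 -0.2977  0.046 ]
dot [ 0.621 -0.042  0.006]
black [ 0.4238 -0.2966  0.046 ]
green [ 0.5364 -0.2968  0.046 ]
fin [0.4807 0.279  0.036 ]
yellow [ 0.4862 -0.2133 
[... 802 characters left out ...]
tool z',round(-dw,1),' (alt',round(-dw-np.sign(-dw)*180,1),') levelling turn',np.degrees(Ro.from_matrix(R.T@Rd).as_rotvec()).round(2))
                                                                                                                                                                             ~~~~~~~~~~~~~~^^^^^^^^
  File "scipy/spatial/transform/_rotation.pyx", line 1143, in scipy.spatial.transform._rotation.Rotation.from_matrix
ValueError: Non-positive determinant (left-handed or null coordinate frame) in rotation matrix 0: [[-9.99999993e-01 -1.94446211e-07  1.14673672e-04]
 [-3.28371948e-17  9.99998562e-01  1.69564581e-03]
 [ 1.14673837e-04 -1.69564580e-03  9.99998556e-01]].
```

Run:
```python
s=open('h.py').read()
i=s.index("    # straighten")
s=s[:i]+'''    Y=lambda d:np.c_[[-np.sin(d),np.cos(d),0],[np.cos(d),np.sin(d),0],[0,0,-1]]
    print(' shift mm now-axes',(R.T@w*1e3).round(1),' after-turn axes',(Y(np.radians(a+dw)).T@w*1e3).round(1),' turn z',round(-dw,1),'(alt',round(-dw-np.sign(-dw)*180,1),') level',np.degrees(Ro.from_matrix(R.T@Y(np.radians(a))).as_rotvec()).round(2))
'''
open('h.py','w').write(s)
from h import *
go(.48,-.298,.13,-90)
```

```text
t 0.1 pos [ 0.1536 -0.6311  0.2216] yaw -76.3 tilt [-0.001  0.002 -1.   ] q7 [ 1.35 -0.06]
 shift mm now-axes [ 396.  -246.3   91.9]  after-turn axes [ 326.4 -333.1   91.6]  turn z 13.7 (alt -166.3 ) level [-0.1   0.01  0.  ]
```

```bash
python3 -m handwheel '[[0.05,0,0,0,0,0,6.8],[0.05,0,0,0,0,0,6.9],[0.05,0.0326,-0.0333,0.0092,0,0,0],[0.05,0.0326,-0.0333,0.0092,0,0,0],[0.05,0.0326,-0.0333,0.0092,0,0,0],[0.05,0.0326,-0.0333,0.0092,0,0,0],[0.05,0.0326,-0.0333,0.0092,0,0,0],[0.05,0.0326,-0.0333,0.0092,0,0,0],[0.05,0.0326,-0.0333,0.0092,0,0,0],[0.05,0.0326,-0.0333,0.0092,0,0,0],[0.05,0.0326,-0.0333,0.0092,0,0,0],[0.05,0.0326,-0.0333,0.0092,0,0,0]]' 20
python3 -m handwheel '[[0.05,0,0,0,0,0,0],[0.05,0,0,0,0,0,0]]'
python3 - <<'E'
from h import *
go(.48,-.298,.03,-90)
i,d=ctrl.get_image('wrist');c=ctrl.camera_info('wrist')
cv2.imwrite('pics/w1.png',i)
m=mask(i,(5,150,90),(18,255,255));p,r=cen(m);print(p,r,plane(c,p,.046), 'r at46',r/400*(c['R']@plane(c,p,.046)+c['t'])[2])
k=m>0;print('depth',np.median(d[k]))
g=cv2.projectPoints(np.array([ctrl.get_state()['position']]),cv2.Rodrigues(c['R'])[0],c['t'],c['intrinsics'],c['D'])[0];print('tcp px',g)
E
```

```text
time: 1.6
position: [0.4804, -0.2974, 0.1299]
tool_rot: [-3.142, 0.001, 0.001]
ft_force: [0.0, -0.0, 1.3]
grip_width: 0.575
grip_force: 0.0
time: 1.85
position: [0.4792, -0.2991, 0.1302]
tool_rot: [3.141, -0.001, -0.002]
ft_force: [-0.3, -1.1, -0.1]
grip_width: 0.575
grip_force: 0.0
t 1.85 pos [ 0.4792 -0.2991  0.1302] yaw -90.0 tilt [-0.001 -0.    -1.   ] q7 [ 0.81 -1.13]
 shift mm now-axes [  0.9  -1.1 100.2]  after-turn axes [  0.8  -1.1 100.2]  turn z -0.0 (alt 180.0 ) level [ 0.01  0.07 -0.  ]
(314.39642333984375, 247.64427185058594) 19.789993286132812 [ 0.48321026 -0.30000056  0.046     ] r at46 0.01273758748096316
depth 0.25788748
tcp px [[[315.23193261 310.30976782]]]
```

View pics/w1.png

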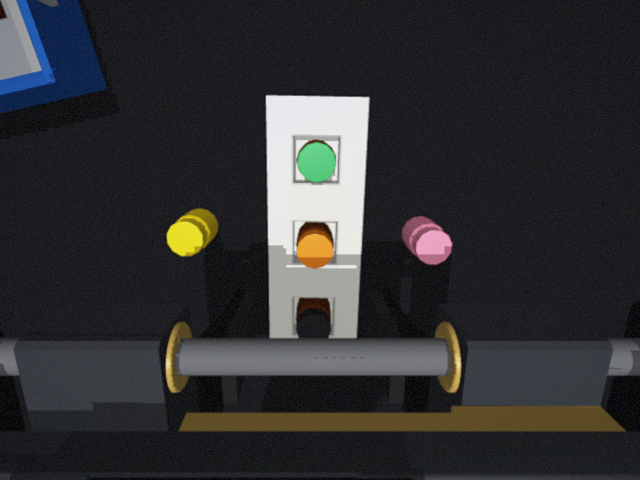

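Wrist view: the orange cap is at (314,248) on a white tray, with the green cap at (316,160), black at (314,322), and the yellow and pink decoys out at the sides. At z=46 mm the cap lies at about (0.482,-0.2995), which agrees with the two-view result; depth also gives the top at about 45 mm.

```bash
python3 -m handwheel '[[0.05,0.0028,0.0004,0,0,0,0],[0.05,0,0,0.03,0,0,0],[0.05,0,0,0.03,0,0,0],[0.05,0,0,0.03,0,0,0],[0.05,0,0,0.011,0,0,0],[0.05,0,0,0,0,0,0],[0.02,0,0,0,0,0,0],[0.02,0,0,0,0,0,0],[0.02,0,0,0,0,0,0],[0.02,0,0,0,0,0,0]]' 20
```

```text
time: 3.15
position: [0.483, -0.2995, 0.0301]
tool_rot: [3.141, -0.001, 0.001]
ft_force: [-0.2, -0.4, 1.9]
grip_width: 0.27
grip_force: 20.0
```

```bash
python3 -m handwheel '[[0.02,0,0,-0.03,0,0,0],[0.02,0,0,-0.045,0,0,0],[0.02,0,0,-0.045,0,0,0],[0.02,0,0,0,0,0,-10.2],[0.02,0,0,0,0,0,-10.2],[0.02,0,0,0,0,0,-10.2],[0.02,0,0,0,0,0,-10.2],[0.02,0,0,0,0,0,-10.2],[0.02,0,0,0,0,0,-10.2],[0.02,0,0,0,0,0,-10.2],[0.02,0,0,0,0,0,-10.2],[0.02,0,0,0,0,0,-10.2]]' && python3 -m handwheel '[[0.02,0,0,0,0,0,-10.2],[0.02,0,0,0,0,0,0]]'; python3 -c "
from h import *
go(.63,-.09,.15,12)"
```

```text
time: 4.65
position: [0.4825, -0.2989, 0.1494]
tool_rot: [-2.18, -2.262, 0.0]
ft_force: [-0.7, -0.1, -0.7]
grip_width: 0.269
grip_force: 19.6
time: 4.9
position: [0.4825, -0.299, 0.1494]
tool_rot: [-1.98, -2.439, -0.0]
ft_force: [0.3, -1.1, -0.7]
grip_width: 0.267
grip_force: 19.6
t 4.9 pos [ 0.4825 -0.299   0.1494] yaw 11.9 tilt [-0.  0. -1.] q7 [0.98 0.62]
 shift mm now-axes [174.2 187.4  -0.6]  after-turn axes [173.7 187.8  -0.6]  turn z -0.1 (alt 179.9 ) level [-0.01 -0.02 -0.  ]
```

```bash
python3 -m handwheel '[[0.02,0.029,0.0312,0,0,0,0],[0.02,0.029,0.0312,0,0,0,0],[0.02,0.029,0.0312,0,0,0,0],[0.02,0.029,0.0312,0,0,0,0],[0.02,0.029,0.0312,0,0,0,0],[0.02,0.029,0.0312,0,0,0,0],[0.02,0,0,0,0,0,0],[0.02,0,0,0,0,0,0]]'
python3 - <<'E'
from h import *
go(.63,-.09,.15,12)
i,d=ctrl.get_image('wrist');c=ctrl.camera_info('wrist');cv2.imwrite('pics/w2.png',i)
m=mask(i,(100,140,40),(130,255,255))
for q in big(m,3):
    r=cv2.minAreaRect(q);print('blue',np.round(r[0],1),np.round(r[1],1),round(r[2],1),cv2.contourArea(q),plane(c,r[0],.046)[:2].round(4))
m=mask(i,(5,120,80),(20,255,255))
for q in big(m,4):
    p,r=cv2.minEnclosingCircle(q);print('or',np.round(p,1),round(r,1),cv2.contourArea(q),plane(c,p,.006)[:2].round(4),'depth',d[int(p[1]),int(p[0])])
E
```

```text
time: 5.9
position: [0.6293, -0.0905, 0.1492]
tool_rot: [-1.98, -2.439, 0.002]
ft_force: [0.2, -0.6, -0.4]
grip_width: 0.27
grip_force: 19.6
t 5.9 pos [ 0.6293 -0.0905  0.1492] yaw 11.9 tilt [-0.001 -0.001 -1.   ] q7 [0.6  0.13]
 shift mm now-axes [ 0.4  0.8 -0.8]  after-turn axes [ 0.4  0.8 -0.8]  turn z -0.1 (alt 179.9 ) level [-0.06  0.03  0.  ]
blue [318.5 152. ] [304. 237.] 90.0 14958.0 [ 0.6192 -0.0275]
blue [628.5 286.5] [ 33.9 124.5] 24.2 2312.5 [ 0.8546 -0.0737]
blue [589.9 383.1] [45.9 24.5] 10.6 835.5 [ 0.8591 -0.154 ]
or [312.2 320.9] 32.5 2395.5 [ 0.6438 -0.1658] depth 0.16020727
or [ 31.5 422.5] 11.3 92.5 [ 0.414 -0.318] depth 0.33324453
or [225.5 421.5] 17.4 62.5 [ 0.587  -0.2809] depth 0.076256715
or [544.4 424.2] 9.6 39.5 [ 0.8726 -0.2242] depth 0.07552014
```

View pics/w2.png

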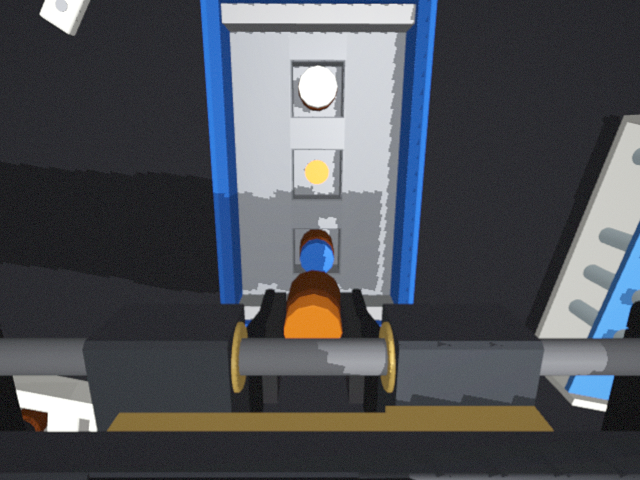

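Wrist view over the case: the dot is at (316,172) in the middle cavity, the white cap at (318,87) and the blue cap at (317,257). The orange vial hangs upright at about (313,310).

Run:
```python
from h import *
i=cv2.imread('pics/w2.png');c=ctrl.camera_info('wrist')
p,_=cen(mask(i,(10,80,150),(32,255,255),(295,150,340,195)));D=plane(c,p,.006)
w,rw=cen(mask(i,(0,0,235),(180,40,255),(296,62,342,112)));W=plane(c,w,.046)
b,rb=cen(mask(i,(100,140,60),(125,255,255),(297,238,337,275)));B=plane(c,b,.046)
S,T=ctrl.camera_info('scene'),ctrl.camera_info('top')
print('dot',p,D,'W',w,rw,W,'B',b,rb,B,'len',np.linalg.norm(W-B),'yaw y',np.degrees(np.arctan2(*(W-B)[1::-1])),'mid',(W+B)/2)
print('two-view dot: wrist+scene',tri(c,p,S,(294.5,279)),'wrist+top',tri(c,p,T,(321.5,231)))
# inner wall edges: blue pixel inner limits per row
m=mask(i,(100,140,40),(130,255,255))
L,Rr=[],[]
for r in range(40,180,10):
    x=np.where(m[r]>0)[0]; L.append(x.min());Rr.append(x.max())
l=[plane(c,(x,r),.066)[:2] for x,r in zip(L,range(40,180,10))];q=[plane(c,(x,r),.066)[:2] for x,r in zip(Rr,range(40,180,10))]
for n,a in (('L',l),('R',q)):
    vx,vy,x0,y0=cv2.fitLine(np.array(a,np.float32),cv2.DIST_HUBER,0,.01,.01).ravel();print(n,x0,y0,np.degrees(np.arctan2(vy,vx)))
go(D[0],D[1],.03,12)
```

```text
dot (316.3636474609375, 171.63636779785156) [ 0.62158339 -0.04387788  0.006     ] W (317.8495178222656, 85.90776824951172) 20.11028289794922 [0.61051742 0.01129834 0.046     ] B (316.63006591796875, 256.63873291015625) 17.713977813720703 [ 0.63269702 -0.09722523  0.046     ] len 0.11076687209701785 yaw y 101.55080031285789 mid [ 0.62160722 -0.04296345  0.046     ]
two-view dot: wrist+scene (array([ 0.62108694, -0.04323599,  0.00413656]), np.float64(0.0019638490003755006)) wrist+top (array([ 0.62127405, -0.04348232,  0.00637472]), np.float64(0.0009315151529433158))
L 0.5499589 -0.014081136 -78.65863
R 0.6761339 0.0095615275 -78.46748
t 5.95 pos [ 0.6291 -0.0914  0.1492] yaw 11.8 tilt [-0.001 -0.001 -1.   ] q7 [0.6  0.13]
 shift mm now-axes [ 48.2   2.5 119.2]  after-turn axes [ 48.1   2.5 119.2]  turn z -0.2 (alt 179.8 ) level [-0.06  0.05  0.  ]
```

```bash
python3 -m handwheel '[[0.02,0.0245,0.0011,0,0,0,0],[0.02,0.024,0.0011,0,0,0,0],[0.02,0,0,0,0,0,0.2],[0.02,0,0,0.04,0,0,0],[0.02,0,0,0.04,0,0,0],[0.02,0,0,0.025,0,0,0],[0.02,0,0,0.008,0,0,0],[0.02,0,0,0.005,0,0,0],[0.02,0,0,0,0,0,0],[0.02,0,0,0,0,0,0]]'; python3 -c "
from h import *
go(.6213,-.0436,.0303,11.5)"
```

```text
time: 7.2
position: [0.6225, -0.0422, 0.0326]
tool_rot: [1.981, 2.436, 0.001]
ft_force: [0.2, 0.3, -0.5]
grip_width: 0.27
grip_force: 19.6
t 7.2 pos [ 0.6225 -0.0422  0.0326] yaw 11.8 tilt [ 0.002 -0.    -1.   ] q7 [ 0.51 -0.  ]
 shift mm now-axes [-1.2 -1.5  2.3]  after-turn axes [-1.2 -1.5  2.3]  turn z 0.3 (alt -179.7 ) level [ 0.1   0.04 -0.  ]
```

```bash
python3 -m handwheel '[[0.02,-0.0005,-0.001,0.001,0,0,0],[0.02,0,0,0.001,0,0,0],[0.02,0,0,0,0,0,0],[0.02,0,0,0,0,0,0]]'; python3 -c "
from h import *
go(.6213,-.0436,.0303,11.5)"
```

```text
time: 7.7
position: [0.6211, -0.043, 0.03]
tool_rot: [1.981, 2.437, 0.0]
ft_force: [-0.4, -0.8, 4.7]
grip_width: 0.268
grip_force: 20.0
t 7.7 pos [ 0.6211 -0.043   0.03  ] yaw 11.8 tilt [ 0.001 -0.    -1.   ] q7 [ 0.52 -0.  ]
 shift mm now-axes [-0.7  0.1 -0.3]  after-turn axes [-0.7  0.1 -0.3]  turn z 0.3 (alt -179.7 ) level [ 0.03  0.03 -0.  ]
```

Contact is felt (4.7 N up), so release, rise and back off a little to check.

```bash
python3 -m handwheel '[[0.045,0,0,0,0,0,0],[0.045,0,0,0,0,0,0],[0.045,0,0,0,0,0,0],[0.045,0,0,-0.02,0,0,0],[0.045,0,0,-0.04,0,0,0],[0.045,0,0,-0.06,0,0,0],[0.045,-0.05,0,0,0,0,0],[0.045,0,0,0,0,0,0]]'
python3 - <<'E'
from h import *
i,d=ctrl.get_image('wrist');c=ctrl.camera_info('wrist');cv2.imwrite('pics/w3.png',i)
p,r=cen(mask(i,(5,140,80),(20,255,255),(280,130,350,300)));X=plane(c,p,.046);z=d[int(p[1]),int(p[0])]
o,v=ray(c,p);print(p,r,X,'3D',o+v*z)
for a in (8,98): go(.482,.281,.16,a)
E
```

```text
time: 8.7
position: [0.632, -0.098, 0.1516]
tool_rot: [1.988, 2.427, -0.002]
ft_force: [-0.2, 0.4, -0.1]
grip_width: 0.524
grip_force: 0.0
(313.28155517578125, 162.04437255859375) 17.97817611694336 [ 0.61999079 -0.03786494  0.046     ] 3D [ 0.61998145 -0.03782727  0.04650807]
t 8.75 pos [ 0.6314 -0.0948  0.1509] yaw 11.5 tilt [ 0.001 -0.001 -1.   ] q7 [0.6  0.13]
 shift mm now-axes [398.  -71.3  -9.9]  after-turn axes [392.9 -95.6  -9.1]  turn z 3.5 (alt -176.5 ) level [ 0.06  0.1  -0.  ]
t 8.75 pos [ 0.6314 -0.0948  0.1509] yaw 11.5 tilt [ 0.001 -0.001 -1.   ] q7 [0.6  0.13]
 shift mm now-axes [398.  -71.3  -9.9]  after-turn axes [ 95.6 392.9  -9.1]  turn z -86.5 (alt 93.5 ) level [ 0.06  0.1  -0.  ]
```

```bash
python3 -m handwheel '[[0.045,0,0,0,0,0,0],[0.045,0,0,0,0,0,0]]' >/dev/null
python3 - <<'E'
from h import *
c=ctrl.camera_info('wrist');i,d=ctrl.get_image('wrist');cv2.imwrite('pics/w4.png',i)
p,r=cen(mask(i,(5,140,80),(20,255,255),(280,130,350,300)));X=plane(c,p,.046);print('O',p,X)
for lo,hi,roi in (((100,140,60),(125,255,255),(297,225,337,275)),((0,0,235),(180,40,255),(296,50,342,112))):
    p,r=cen(mask(i,lo,hi,roi));print(p,r,plane(c,p,.046))
E
```

```text
O (313.4333190917969, 174.1666717529297) [ 0.62069139 -0.04074419  0.046     ]
(313.69744873046875, 256.6082763671875) 17.679201126098633 [ 0.63259634 -0.09634474  0.046     ]
(314.87249755859375, 85.94993591308594) 20.137414932250977 [0.61042005 0.01232247 0.046     ]
```

View pics/w4.png

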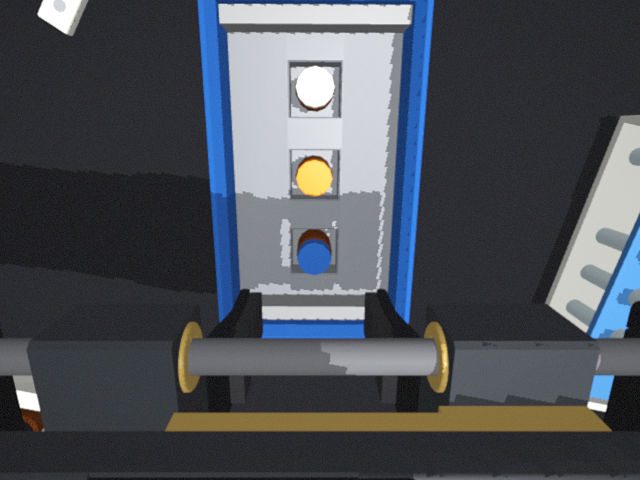

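All three vials stand in their cavities: white (315,87), orange (313,177), blue (314,255). The orange one is within 3 mm of centre. Next, the divider.

```bash
python3 -m handwheel '[[0.045,0.0492,-0.0026,-0.001,0,0,0],[0.045,0.0492,-0.0026,-0.001,0,0,0],[0.045,0.0492,-0.0026,-0.001,0,0,0],[0.045,0.0492,-0.0026,-0.001,0,0,0],[0.045,0.0492,-0.0026,-0.001,0,0,0],[0.045,0.0492,-0.0026,-0.001,0,0,0],[0.045,0.0492,-0.0026,-0.001,0,0,0],[0.045,0.0492,-0.0026,-0.001,0,0,0],[0.045,0,0,0,0,0,-9.6],[0.045,0,0,0,0,0,-9.6],[0.045,0,0,0,0,0,-9.6],[0.045,0,0,0,0,0,-9.6]]' >/dev/null;  python3 -m handwheel '[[0.045,0,0,0,0,0,-9.6],[0.045,0,0,0,0,0,-9.6],[0.045,0,0,0,0,0,-9.6],[0.045,0,0,0,0,0,-9.6],[0.045,0,0,0,0,0,-9.6],[0.045,0,0,0,0,0,0],[0.045,0,0,0,0,0,0],[0.045,0,0,0,0,0,0]]'
python3 - <<'E'
from h import *
go(.482,.281,.16,98)
c=ctrl.camera_info('wrist');i,d=ctrl.get_image('wrist');cv2.imwrite('pics/w5.png',i)
q=big(mask(i,(0,0,100),(180,110,255)),3)
for k in q: print(cv2.minAreaRect(k))
E
```

```text
time: 11.55
position: [0.5302, 0.2895, 0.1576]
tool_rot: [-0.222, 3.134, -0.0]
ft_force: [0.9, 0.5, -0.2]
grip_width: 0.515
grip_force: 0.0
t 11.55 pos [0.5302 0.2895 0.1576] yaw 98.1 tilt [ 0. -0. -1.] q7 [0.3  0.86]
 shift mm now-axes [48.9 -1.6 -2.4]  after-turn axes [48.9 -1.7 -2.4]  turn z 0.1 (alt -179.9 ) level [-0.02  0.01  0.  ]
((314.0, 161.5), (255.0, 148.0), 90.0)
((603.0, 63.0), (126.0, 72.0), 90.0)
((312.9999694824219, 357.4999694824219), (251.99996948242188, 34.99999237060547), -0.0)
```

View pics/w5.png

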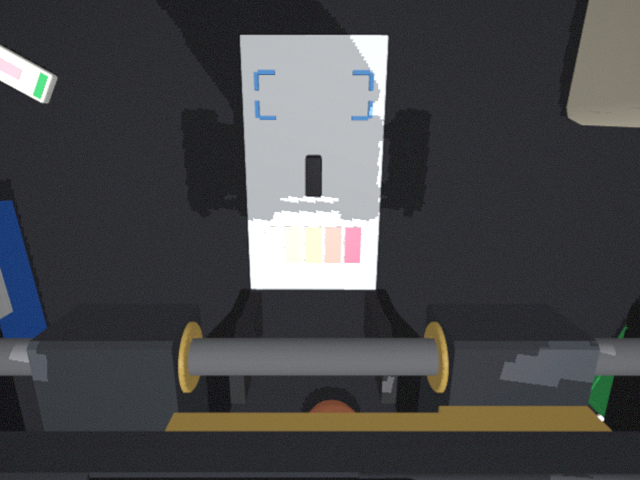

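Wrist view: the divider is at (241-387, 37-289) px with its brackets upwards, and the black fin is at (314,176). There are dark finger shadows at the sides.

Run:
```python
from h import *
i=cv2.imread('pics/w5.png');c=ctrl.camera_info('wrist')
h=cv2.convexHull(big(mask(i,(0,0,100),(180,160,255),(225,20,405,300)))[0])
a=cv2.approxPolyDP(h,12,True)[:,0];print(a.tolist())
P=np.array([plane(c,p,.006)[:2] for p in a.astype(float)])
for k in range(len(P)):
    v=P[(k+1)%len(P)]-P[k];print(np.linalg.norm(v).round(4),np.degrees(np.arctan2(v[1],v[0])).round(1))
C=P.mean(0);print('centre',C)
f=big(mask(i,(0,0,0),(180,255,60),(290,140,340,210)))[0];x,y,w,hh=cv2.boundingRect(f);print(x,y,w,hh)
# fin top rim: centre column; the rows of the top face ends at z=36
for p in((x+w/2,y),(x+w/2,y+hh)): print(plane(c,p,.036),plane(c,p,.006))
go(C[0],C[1],.01,98)
T=ctrl.camera_info('top');print('fin tri',tri(c,(x+w/2,y+hh/2),T,(172,298)))
```

```text
[[387, 35], [375, 289], [251, 289], [240, 35]]
0.193 8.1
0.1045 -81.9
0.1931 -172.1
0.104 98.1
centre [0.4850703  0.28406491]
306 156 15 40
[0.47039906 0.28219631 0.036     ] [0.47219115 0.28245155 0.006     ]
[0.49795216 0.2861332  0.036     ] [0.50265014 0.28680365 0.006     ]
t 11.6 pos [0.5302 0.2894 0.1576] yaw 98.1 tilt [ 0. -0. -1.] q7 [0.3  0.86]
 shift mm now-axes [ 45.5   1.2 147.5]  after-turn axes [ 45.5   1.  147.6]  turn z 0.1 (alt -179.9 ) level [-0.02  0.01  0.  ]
fin tri (array([0.48415897, 0.28381141, 0.02152409]), np.float64(0.0029541844211051016))
```

```bash
python3 -m handwheel '[[0.045,0.046,0.001,0,0,0,0],[0.045,0,0,0.05,0,0,0],[0.045,0,0,0.05,0,0,0],[0.045,0,0,0.035,0,0,0],[0.045,0,0,0.0115,0,0,0],[0.045,0,0,0,0,0,0],[0.045,0,0,0,0,0,0],[0.0,0,0,0,0,0,0],[0.0,0,0,0,0,0,0],[0.0,0,0,0,0,0,0],[0.0,0,0,0,0,0,0]]' 40;python3 -c "
from h import *
go(.4845,.2841,.11,98)"
```

```text
time: 12.98
position: [0.4847, 0.2837, 0.0111]
tool_rot: [-0.224, 3.133, -0.0]
ft_force: [0.3, 1.4, -0.4]
grip_width: 0.154
grip_force: 1.3
t 12.97 pos [0.4847 0.2837 0.0111] yaw 98.2 tilt [ 0. -0. -1.] q7 [0.25 0.73]
 shift mm now-axes [  0.1   0.4 -98.9]  after-turn axes [  0.1   0.4 -98.9]  turn z 0.2 (alt -179.8 ) level [-0.01  0.    0.  ]
```

```bash
python3 -m handwheel '[[0.0,0,0,0,0,0,0],[0.0,0,0,0,0,0,0],[0.0,0,0,-0.01,0,0,0],[0.0,0,0,-0.03,0,0,0],[0.0,0,0,-0.05,0,0,0],[0.0,0,0,-0.045,0,0,0],[0.0,0,0,0,0,0,9.6],[0.0,0,0,0,0,0,9.6],[0.0,0,0,0,0,0,9.6],[0.0,0,0,0,0,0,9.6]]' 40; python3 -m handwheel '[[0.0,0,0,0,0,0,9.6],[0.0,0,0,0,0,0,9.6],[0.0,0,0,0,0,0,9.6],[0.0,0,0,0,0,0,9.6],[0.0,0,0,0,0,0,9.7],[0.0,0,0,0,0,0,0],[0.0,0,0,0,0,0,0]]';python3 -c "
from h import *
go(.6214,-.0432,.11,11.5)"
```

```text
time: 14.22
position: [0.4843, 0.2839, 0.1463]
tool_rot: [-0.826, -3.031, 0.0]
ft_force: [0.1, 0.8, -0.5]
grip_width: 0.138
grip_force: 40.0
time: 15.1
position: [0.4844, 0.2839, 0.1461]
tool_rot: [1.98, 2.439, -0.0]
ft_force: [-0.2, -0.8, -1.5]
grip_width: 0.133
grip_force: 40.0
t 15.1 pos [0.4844 0.2839 0.1461] yaw 11.9 tilt [-0. -0. -1.] q7 [ 0.16 -0.55]
 shift mm now-axes [-348.3   66.8   36.1]  after-turn axes [-347.8   69.    36.1]  turn z 0.4 (alt -179.6 ) level [-0.  0.  0.]
```

```bash
python3 -m handwheel '[[0.0,0,0,0,0,0,0.4],[0.0,-0.0435,0.0086,0,0,0,0],[0.0,-0.0435,0.0086,0,0,0,0],[0.0,-0.0435,0.0086,0,0,0,0],[0.0,-0.0435,0.0086,0,0,0,0],[0.0,-0.0435,0.0086,0,0,0,0],[0.0,-0.0435,0.0086,0,0,0,0],[0.0,-0.0435,0.0086,0,0,0,0],[0.0,-0.0433,0.0088,0,0,0,0],[0.0,0,0,0,0,0,0],[0.0,0,0,0,0,0,0],[0.0,0,0,0,0,0,0]]'
python3 - <<'E'
from h import *
go(.6214,-.0432,.0611,11.5)
c=ctrl.camera_info('wrist');i,d=ctrl.get_image('wrist');cv2.imwrite('pics/w6.png',i)
E
```

```text
time: 16.6
position: [0.62, -0.042, 0.1461]
tool_rot: [-1.989, -2.431, -0.001]
ft_force: [-0.0, 0.3, -1.5]
grip_width: 0.134
grip_force: 40.0
t 16.6 pos [ 0.62   -0.042   0.1461] yaw 11.4 tilt [-0.     0.001 -1.   ] q7 [0.56 0.04]
 shift mm now-axes [-1.5  1.1 85. ]  after-turn axes [-1.5  1.1 85. ]  turn z -0.1 (alt 179.9 ) level [ 0.   -0.03  0.  ]
```

View pics/w6.png

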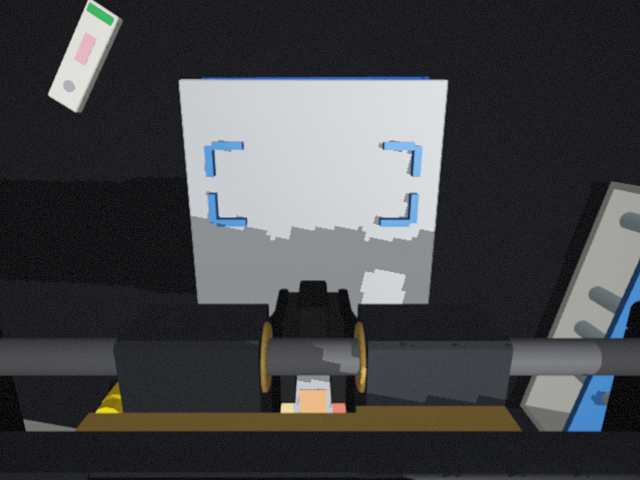

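Wrist view: the divider hangs level with its far edge at row 80 (x 181-447), and the case's far rim just shows behind it at row 77 (x 202-428), parallel.

Run:
```python
from h import *
c=ctrl.camera_info('wrist');i=cv2.imread('pics/w6.png')
zt=.1461-.0111+.006
m=mask(i,(0,0,90),(180,60,255),(150,60,470,310));q=cv2.approxPolyDP(cv2.convexHull(big(m)[0]),8,True)[:,0];print(q.tolist())
t=q[np.argsort(q[:,1])[:2]].astype(float)
P=[plane(c,p,zt) for p in t];v=P[0]-P[1];print('edge len',np.linalg.norm(v),'x yaw',np.degrees(np.arctan2(v[1],v[0])))
a=np.radians(11.45);ex=np.array([np.cos(a),np.sin(a)]);ey=np.array([-ex[1],ex[0]])
mid=(P[0]+P[1])[:2]/2
tcp=ctrl.get_state()['position'][:2]
print('divider centre rel TCP (case x,y)',[(mid-tcp)@ex,(mid-tcp)@ey-.0965])
b=mask(i,(100,120,40),(130,255,255),(190,65,440,81));ys,xs=np.where(b>0);print('rim px',xs.min(),xs.max(),ys.min())
F=[plane(c,(x,ys.min()),.066)[:2] for x in (xs.min(),xs.max())];f=(F[0]+F[1])/2
print('rim len',np.linalg.norm(F[0]-F[1]),'case centre',f-.109*ey)
```

```text
[[447, 80], [427, 303], [198, 303], [180, 79]]
edge len 0.10387396416487017 x yaw -168.7769077688914
divider centre rel TCP (case x,y) [np.float64(6.417985902692193e-05), np.float64(0.0005824225485892842)]
rim px 201 429 76
rim len 0.1279888024055263 case centre [ 0.62148554 -0.04344067]
```

```bash
python3 -m handwheel '[[0.0,-0.0018,0.0011,0,0,0,0],[0.0,0,0,0.03,0,0,0],[0.0,0,0,0.025,0,0,0],[0.0,0,0,0.008,0,0,0],[0.0,0,0,0.006,0,0,0],[0.0,0,0,0,0,0,0],[0.0,0,0,0,0,0,0],[0.0,0,0,0,0,0,0]]';python3 -c "
from h import *
go(.6215,-.0434,.0611,11.5)"
```

```text
time: 17.65
position: [0.6222, -0.0454, 0.0778]
tool_rot: [1.992, 2.428, 0.001]
ft_force: [-0.7, 0.1, -1.0]
grip_width: 0.138
grip_force: 40.0
t 17.65 pos [ 0.6222 -0.0454  0.0778] yaw 11.3 tilt [ 0.001 -0.    -1.   ] q7 [0.55 0.01]
 shift mm now-axes [ 2.1 -0.3 16.7]  after-turn axes [ 2.1 -0.3 16.7]  turn z -0.2 (alt 179.8 ) level [ 0.06  0.03 -0.  ]
```

```bash
for k in 1 2 3; do python3 -m handwheel '[[0.0,0,0,0,0,0,0]]' | grep posi; done
```

```text
position: [0.622, -0.0454, 0.0774]
position: [0.6218, -0.0455, 0.0771]
position: [0.6218, -0.0454, 0.0771]
```

```bash
python3 -m handwheel '[[0.0,0.002,0,0,0,0,-0.1],[0.0,0,0,0.004,0,0,0],[0.0,0,0,0.004,0,0,0],[0.0,0,0,0.003,0,0,0],[0.0,0,0,0,0,0,0],[0.0,0,0,0,0,0,0]]';python3 -c "
from h import *
go(.6215,-.0434,.0611,11.5)"
```

```text
time: 18.77
position: [0.6215, -0.0434, 0.066]
tool_rot: [1.99, 2.431, 0.0]
ft_force: [0.1, -0.0, -0.8]
grip_width: 0.133
grip_force: 40.0
t 18.77 pos [ 0.6215 -0.0434  0.066 ] yaw 11.4 tilt [ 0. -0. -1.] q7 [0.54 0.01]
 shift mm now-axes [-0.   0.   4.9]  after-turn axes [-0.   0.   4.9]  turn z -0.1 (alt 179.9 ) level [ 0.  0. -0.]
```

```bash
python3 -m handwheel '[[0.0,0,0,0.002,0,0,0],[0.0,0,0,0.002,0,0,0],[0.0,0,0,0.0012,0,0,0],[0.0,0,0,0,0,0,0],[0.0,0,0,0,0,0,0]]'
```

```text
time: 19.4
position: [0.6213, -0.0434, 0.0611]
tool_rot: [1.99, 2.431, -0.001]
ft_force: [-1.9, -0.9, 1.3]
grip_width: 0.131
grip_force: 40.0
```

```bash
python3 -m handwheel '[[0.0,0,0,0.0005,0,0,0],[0.0,0,0,0,0,0,0],[0.04,0,0,0,0,0,0],[0.04,0,0,0,0,0,0],[0.04,0,0,0,0,0,0],[0.04,0,0,-0.02,0,0,0],[0.04,0,0,-0.05,0,0,0],[0.04,0,0,-0.05,0,0,0],[0.04,0,0,0,0,0,0],[0.04,0,0,0,0,0,0],[0.04,0,0,0,0,0,0]]'
python3 - <<'E'
from h import *
c=ctrl.camera_info('wrist');i,d=ctrl.get_image('wrist');cv2.imwrite('pics/w7.png',i)
go(.47,.06,.15,-21)
E
```

```text
time: 20.78
position: [0.6205, -0.0435, 0.1791]
tool_rot: [-1.989, -2.429, 0.002]
ft_force: [0.1, -0.0, 0.0]
grip_width: 0.461
grip_force: 0.0
t 20.82 pos [ 0.6205 -0.0435  0.179 ] yaw 11.4 tilt [-0.002  0.    -1.   ] q7 [0.57 0.06]
 shift mm now-axes [ 131.2 -127.1   29.4]  after-turn axes [  42.7 -177.6   29. ]  turn z 32.4 (alt -147.6 ) level [-0.13 -0.04 -0.  ]
```

View pics/w7.png

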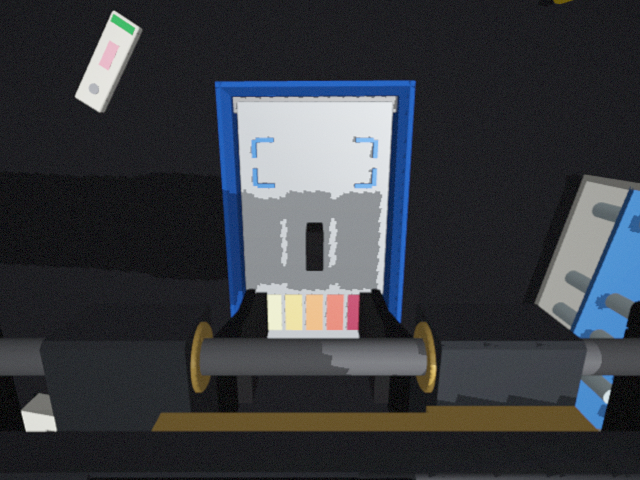

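The divider sits inside the case with an even margin all round: brackets at x 252-377, rows 137-187, fin at (314,246), cassette at (108,62). Next: numeric check of level and height, then the slot and cassette poses.

```bash
cat >> h.py <<'E'
def slot(i,c,roi,z=.061):
    m=mask(i,(98,90,40),(130,255,255),roi)
    h=cv2.convexHull(np.vstack([k for k in big(m,8) if cv2.contourArea(k)>15]))[:,0].astype(float)
    P=np.array([plane(c,p,z)[:2] for p in h],np.float32);r=cv2.minAreaRect(P);b=cv2.boxPoints(r)
    return b.mean(0),[(np.linalg.norm(v).round(4),np.degrees(np.arctan2(v[1],v[0])).round(1)) for v in (b[1]-b[0],b[2]-b[1])]
def cass(i,c,roi,z=.008):
    m=mask(i,(0,0,120),(180,255,255),roi);m=cv2.morphologyEx(m,cv2.MORPH_CLOSE,np.ones((5,5)))
    P=np.array([plane(c,p,z)[:2] for p in cv2.convexHull(big(m)[0])[:,0].astype(float)],np.float32);r=cv2.minAreaRect(P);b=cv2.boxPoints(r)
    return b.mean(0),[(np.linalg.norm(v).round(4),np.degrees(np.arctan2(v[1],v[0])).round(1)) for v in (b[1]-b[0],b[2]-b[1])]
E
python3 - <<'E'
from h import *
c=ctrl.camera_info('wrist');i=cv2.imread('pics/w7.png');_,d=ctrl.get_image('wrist')
P=[]
for p in [(260,120),(380,120),(315,110),(315,160),(255,240),(375,240),(270,270),(360,270),(315,205)]:
    o,v=ray(c,p);z=np.median(d[p[1]-2:p[1]+3,p[0]-2:p[0]+3]);P.append(o+v*z)
P=np.array(P);k=np.linalg.lstsq(np.c_[P[:,:2]-P[:,:2].mean(0),np.ones(len(P))],P[:,2],rcond=None)[0];print('top z',P[:,2].round(4),'tilt,mean',k)
S=slot(i,c,(246,130,384,195));print('slot',S)
a=np.radians(11.45);print('expect',np.array([.6215,-.0434])+.056*np.array([-np.sin(a),np.cos(a)]))
C=cass(i,c,(60,0,160,120));print('cass',C)
go(C[0][0],C[0][1],.15,-21)
E
```

```text
top z [0.0567 0.0568 0.0566 0.057  0.0568 0.0568 0.0563 0.0568 0.0567] tilt,mean [0.00226283 0.00144938 0.05671184]
slot (array([0.60972774, 0.0121466 ], dtype=float32), [(np.float32(0.0331), np.float32(-78.6)), (np.float32(0.0858), np.float32(11.4))])
expect [0.61038329 0.01148551]
cass (array([0.44007936, 0.0504248 ], dtype=float32), [(np.float32(0.0229), np.float32(-21.3)), (np.float32(0.0721), np.float32(68.7))])
t 20.88 pos [ 0.6206 -0.0434  0.179 ] yaw 11.4 tilt [-0.002  0.    -1.   ] q7 [0.57 0.06]
 shift mm now-axes [ 127.6 -158.4   29.5]  after-turn axes [  22.9 -202.2   29. ]  turn z 32.4 (alt -147.6 ) level [-0.13 -0.04 -0.  ]
```

```bash
python3 -m handwheel '[[0.04,0,0,0,0,0,8.2],[0.04,0,0,0,0,0,8.2],[0.04,0,0,0,0,0,8.2],[0.04,0,0,0,0,0,8.1],[0.04,0.0046,-0.0404,0.0058,0,0,0],[0.04,0.0046,-0.0404,0.0058,0,0,0],[0.04,0.0046,-0.0404,0.0058,0,0,0],[0.04,0.0046,-0.0404,0.0058,0,0,0],[0.04,0.0046,-0.0404,0.0058,0,0,0],[0.04,0,0,0,0,0,0],[0.04,0,0,0,0,0,0],[0.04,0,0,0,0,0,0]]'
python3 - <<'E'
from h import *
c=ctrl.camera_info('wrist');i,d=ctrl.get_image('wrist');cv2.imwrite('pics/w8.png',i)
C=cass(i,c,(200,160,430,330));print('cass',C)
p=cv2.projectPoints(np.array([[*C[0].astype(float),.008]]),cv2.Rodrigues(c['R'])[0],c['t'],c['intrinsics'],c['D'])[0][0,0];print(p)
o,v=ray(c,p);print('z',(o+v*np.median(d[int(p[1])-3:int(p[1])+4,int(p[0])-3:int(p[0])+4])))
go(C[0][0],C[0][1],.003,C[1][0][1] if C[1][0][0]<.04 else C[1][1][1])
E
```

```text
time: 22.38
position: [0.4424, 0.051, 0.1514]
tool_rot: [-2.594, -1.771, -0.001]
ft_force: [0.2, -0.1, -0.4]
grip_width: 0.457
grip_force: 0.0
cass (array([0.4395364 , 0.05092668], dtype=float32), [(np.float32(0.0219), np.float32(-21.1)), (np.float32(0.0724), np.float32(68.9))])
[310.18127823 234.87769073]
z [0.43967455 0.05125959 0.00940256]
t 22.43 pos [0.4424 0.0511 0.1514] yaw -21.4 tilt [ 0.     0.001 -1.   ] q7 [ 0.53 -0.51]
 shift mm now-axes [ -1.3  -2.6 148.4]  after-turn axes [ -1.1  -2.6 148.4]  turn z -0.3 (alt 179.7 ) level [-0.01 -0.04 -0.  ]
```

View pics/w8.png

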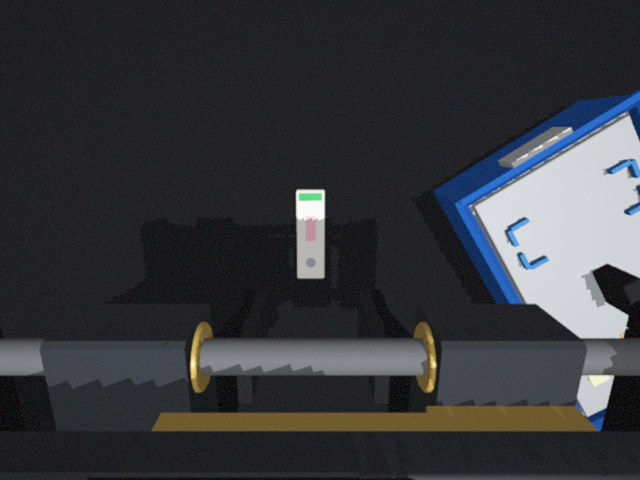

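The wrist view shows the cassette, window up, at (310,235), with measured sides 72.4 x 21.9 mm.

```bash
python3 -m handwheel '[[0.04,-0.0012,-0.0026,0,0,0,-0.2],[0.04,0,0,0.05,0,0,0],[0.04,0,0,0.05,0,0,0],[0.04,0,0,0.03,0,0,0],[0.04,0,0,0.01,0,0,0],[0.04,0,0,0.004,0,0,0],[0.04,0,0,0,0,0,0],[0.04,0,0,0,0,0,0],[0.04,0,0,0,0,0,0]]'; python3 -c "
from h import *
go(.4396,.0509,.003,-21.2)"
```

```text
time: 23.55
position: [0.4394, 0.0512, 0.0081]
tool_rot: [2.59, 1.776, 0.002]
ft_force: [1.2, -0.3, -0.2]
grip_width: 0.462
grip_force: 0.0
t 23.55 pos [0.4394 0.0512 0.0081] yaw -21.1 tilt [ 0.002 -0.001 -1.   ] q7 [ 0.49 -0.66]
 shift mm now-axes [-0.2  0.3  5.1]  after-turn axes [-0.2  0.3  5.1]  turn z 0.1 (alt -179.9 ) level [ 0.09 -0.    0.  ]
```

```bash
python3 -m handwheel '[[0.04,0,0,0.003,0,0,0],[0.04,0,0,0.0018,0,0,0],[0.04,0,0,0,0,0,0],[0.015,0,0,0,0,0,0],[0.015,0,0,0,0,0,0],[0.015,0,0,0,0,0,0],[0.015,0,0,0,0,0,0],[0.015,0,0,0,0,0,0]]' 20; python3 -c "
from h import *
go(.61,.0118,.15,-78.6)"
```

```text
time: 24.55
position: [0.4388, 0.0513, 0.0026]
tool_rot: [2.591, 1.777, 0.0]
ft_force: [0.9, 0.7, -0.2]
grip_width: 0.243
grip_force: 20.0
t 24.55 pos [0.4388 0.0513 0.0026] yaw -21.1 tilt [ 0. -0. -1.] q7 [ 0.48 -0.67]
 shift mm now-axes [  24.9  174.  -147.4]  after-turn axes [ 160.1   72.5 -147.4]  turn z 57.5 (alt -122.5 ) level [ 0.01  0.   -0.  ]
```

```bash
python3 -m handwheel '[[0.015,0,0,-0.012,0,0,0],[0.015,0,0,-0.03,0,0,0],[0.015,0,0,-0.05,0,0,0],[0.015,0,0,-0.045,0,0,0],[0.015,0,0,0,0,0,9.6],[0.015,0,0,0,0,0,9.6],[0.015,0,0,0,0,0,9.6],[0.015,0,0,0,0,0,9.6],[0.015,0,0,0,0,0,9.6],[0.015,0,0,0,0,0,9.5]]'; python3 -m handwheel '[[0.015,0.0275,0.0181,0,0,0,0],[0.015,0.0275,0.0181,0,0,0,0],[0.015,0.0275,0.0181,0,0,0,0],[0.015,0.0275,0.0181,0,0,0,0],[0.015,0,0,0,0,0,0],[0.015,0,0,0,0,0,0],[0.015,0,0,0,0,0,0],[0.015,0,0,0,0,0,0]]';python3 - <<'E'
from h import *
c=ctrl.camera_info('wrist');i,d=ctrl.get_image('wrist');cv2.imwrite('pics/w9.png',i)
go(.61,.0118,.0592,-78.6)
E
```

```text
time: 25.8
position: [0.4387, 0.0515, 0.1403]
tool_rot: [3.127, 0.304, 0.001]
ft_force: [0.2, 0.0, 0.5]
grip_width: 0.25
grip_force: 20.0
time: 26.8
position: [0.5603, 0.0023, 0.1399]
tool_rot: [3.125, 0.313, 0.0]
ft_force: [1.1, -0.6, 0.6]
grip_width: 0.246
grip_force: 20.0
t 26.85 pos [0.5604 0.0022 0.1398] yaw -78.6 tilt [ 0.    -0.001 -1.   ] q7 [ 0.56 -1.56]
 shift mm now-axes [50.5  0.4 80.6]  after-turn axes [50.5  0.4 80.6]  turn z 0.0 (alt -180.0 ) level [ 0.04 -0.    0.  ]
```

View pics/w9.png

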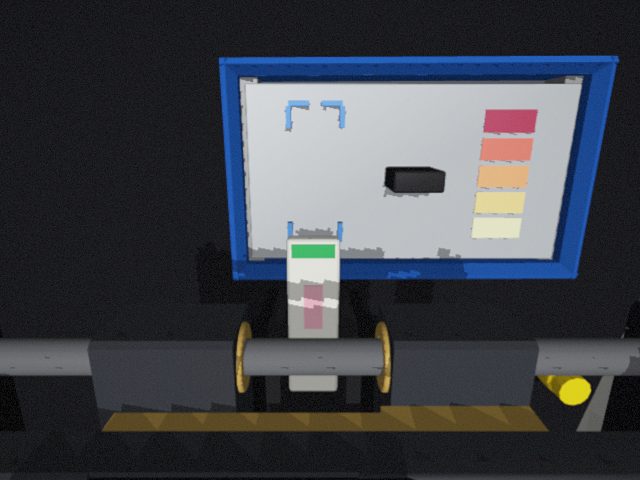

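Wrist view: the far brackets' outer corners are at about (286,101) and (346,101). The held cassette hangs square, with its far edge at row 237 (x 288-340).

Run:
```python
from h import *
c=ctrl.camera_info('wrist');i=cv2.imread('pics/w9.png')
m=mask(i,(98,90,40),(130,255,255),(275,92,360,135));k=np.vstack([q for q in big(m,6) if cv2.contourArea(q)>10])
x,y,w,h=cv2.boundingRect(k);print(x,y,w,h)
a=np.radians(11.4);ex=np.array([np.cos(a),np.sin(a)]);ey=np.array([-ex[1],ex[0]])
A,B=plane(c,(x,y),.0615)[:2],plane(c,(x+w,y),.0615)[:2];print('width',np.linalg.norm(A-B),'slot',(A+B)/2-.043*ex)
m=mask(i,(0,0,120),(180,255,255),(275,232,350,300));q=big(m)[0][:,0]
r=[(q[q[:,1]==v][:,0].min(),q[q[:,1]==v][:,0].max()) for v in (240,270)];print(r,q[:,1].min())
z=.1398-.0026+.008
E=plane(c,(np.mean(r[0]),float(q[:,1].min())),z)[:2];tcp=ctrl.get_state()['position'][:2]
print('cass rel tcp case-x,y',(E-tcp)@ex-.036,(E-tcp)@ey)
s=(A+B)/2-.043*ex
go(s[0],s[1],.0592,-78.6)
```

```text
286 101 59 27
width 0.03342058563460937 slot [0.6094595  0.01155716]
[(np.int32(275), np.int32(349)), (np.int32(286), np.int32(339))] 232
cass rel tcp case-x,y 0.0012918963432299382 0.0014878042505245236
t 26.85 pos [0.5604 0.0022 0.1398] yaw -78.6 tilt [ 0.    -0.001 -1.   ] q7 [ 0.56 -1.56]
 shift mm now-axes [49.9  0.5 80.6]  after-turn axes [49.9  0.5 80.6]  turn z 0.0 (alt -180.0 ) level [ 0.04 -0.    0.  ]
```

```bash
python3 -m handwheel '[[0.015,0.025,0.0002,0,0,0,0],[0.015,0.0252,0.0002,0,0,0,0],[0.015,0,0,0.03,0,0,0],[0.015,0,0,0.03,0,0,0],[0.015,0,0,0.0105,0,0,0],[0.015,0,0,0,0,0,0],[0.015,0,0,0,0,0,0],[0.015,0,0,0,0,0,0],[0.015,0,0,0,0,0,0]]'; python3 -c "
from h import *
go(.6098,.0117,.0592,-78.6)"
```

```text
time: 27.98
position: [0.6106, 0.0115, 0.0698]
tool_rot: [3.126, 0.311, 0.002]
ft_force: [0.1, 0.8, -0.3]
grip_width: 0.248
grip_force: 20.0
t 27.98 pos [0.6106 0.0115 0.0698] yaw -78.6 tilt [ 0.001 -0.    -1.   ] q7 [ 0.47 -1.65]
 shift mm now-axes [-0.7 -0.4 10.6]  after-turn axes [-0.7 -0.4 10.6]  turn z -0.0 (alt 180.0 ) level [ 0.03 -0.07  0.  ]
```

```bash
python3 -m handwheel '[[0.015,-0.0005,-0.0003,0.003,0,0,0],[0.015,0,0,0.003,0,0,0],[0.015,0,0,0.0025,0,0,0],[0.015,0,0,0.0013,0,0,0],[0.015,0,0,0,0,0,0],[0.015,0,0,0,0,0,0],[0.015,0,0,0,0,0,0]]'; python3 -c "
from h import *
go(.6098,.0117,.0589,-78.6)"
```

```text
time: 28.85
position: [0.6097, 0.0117, 0.0593]
tool_rot: [3.126, 0.311, 0.0]
ft_force: [0.5, -0.0, -1.1]
grip_width: 0.25
grip_force: 20.0
t 28.85 pos [0.6097 0.0117 0.0593] yaw -78.6 tilt [ 0. -0. -1.] q7 [ 0.47 -1.66]
 shift mm now-axes [0.1 0.  0.4]  after-turn axes [0.1 0.  0.4]  turn z -0.0 (alt 180.0 ) level [ 0.01 -0.01  0.  ]
```

```bash
python3 -m handwheel '[[0.015,0,0,0.0006,0,0,0],[0.015,0,0,0,0,0,0],[0.015,0,0,0,0,0,0]]'; python3 -m handwheel '[[0.034,0,0,0,0,0,0],[0.034,0,0,0,0,0,0],[0.034,0,0,0,0,0,0],[0.034,0,0,-0.02,0,0,0],[0.034,0,0,-0.05,0,0,0],[0.034,0,0,-0.04,0,0,0],[0.034,-0.05,0,0,0,0,0],[0.034,0,0,0,0,0,0],[0.034,0,0,0,0,0,0],[0.034,0,0,0,0,0,0]]';python3 - <<'E'
from h import *
c=ctrl.camera_info('wrist');i,d=ctrl.get_image('wrist');cv2.imwrite('pics/w10.png',i)
s=ctrl.get_state();print(s['position'])
P=[]
for dx in(-.025,.0,.025):
  for dy in (-.006,.006):
    a=np.radians(11.4);X=np.array([.6098+dx*np.cos(a)-dy*np.sin(a),.0117+dx*np.sin(a)+dy*np.cos(a),.064])
    p=cv2.projectPoints(X[None],cv2.Rodrigues(c['R'])[0],c['t'],c['intrinsics'],c['D'])[0][0,0]
    o,v=ray(c,p);P.append((o+v*d[int(p[1]),int(p[0])])[2])
print('cassette top z',np.round(P,4))
E
```

```text
time: 29.22
position: [0.6096, 0.0117, 0.0586]
tool_rot: [3.126, 0.312, 0.0]
ft_force: [-0.3, 0.0, -0.6]
grip_width: 0.248
grip_force: 20.0
time: 30.48
position: [0.5615, 0.0021, 0.1692]
tool_rot: [-3.126, -0.312, -0.002]
ft_force: [0.6, 0.3, -0.1]
grip_width: 0.394
grip_force: 0.0
[0.5614053  0.00221821 0.16894471]
cassette top z [0.0644 0.0647 0.0642 0.0647 0.0643 0.0644]
```

View pics/w10.png

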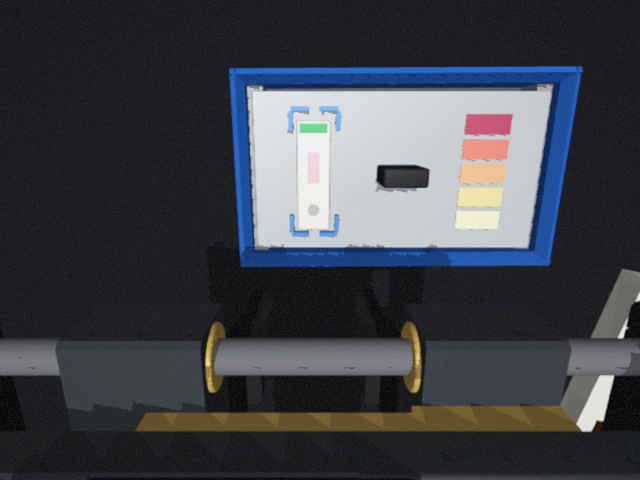

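The cassette lies flat, window up, inside the four brackets (297-331, 121-229); its top is at about 64.4 mm, level, and roughly 2 mm off centre at most.

```bash
python3 -c "
from bench import ctrl
print(ctrl.close_job())"
```

```text
the job is handed in; nothing more can be done
None
```

I handed in the job at about 30.5 s, with the orange vial standing in the empty middle cavity, the divider level on its ledges and the cassette flat between the four brackets. My last camera checks showed each part inside its tolerance, but the hand-in did not report a verdict.

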